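Park the rolling pin on the pastry mat's line and chock it

TASK

Park the pastry pin so that it cannot roll off the table. First stand the salt shaker, which blocks its way on the mat, upright on the middle of the cork coaster; then roll the pin along the mat with the fingers, without gripping or lifting it, gently until it lies at rest over the red line, its middle at the line's middle and its length along the line; then set one wooden chock square and snug against each of its two long sides, about midway along it. Leave the kitchen timer and the beige lidded tub where they are.

Things in the scene. Friction and masses are not known exactly. Their poses are not given: they have to be found in the camera images.
- mat: Blue-green silicone pastry mat fixed on the table, 350 (x) x 190 (y) x 3 mm thick. Origin: centre of its underside; x along its long side (the direction in which the pin rolls), z up. Its top is at z = 3 mm.
- line: Red line, 8 mm wide (x) and 180 mm long (y), flat on the mat and crossing it near one of its two ends (either one). Origin: middle of the line at the height of the mat's top; x along the mat's length, square to the line; y along the line. It has no thickness to feel.
- pin: Pale wooden cylinder, 38 mm diameter, 150 mm long, 0.16 kg, dark ring near each end, dark stripe along one side; lies across the mat near the end without the line. Origin: its centre, 19 mm above the mat; y along its axis, x and z turn as it rolls. Polished (friction 0.45, fingers too): a finger pushing from behind rolls it. Freed at 50 mm/s it coasts about 5 mm. At most 15 N.
- salt_shaker: Glass salt shaker with a grey domed top, standing on the mat between the pin and the line; 44 mm in diameter up to 66 mm, top 34 mm in diameter, 90 mm high, 0.1 kg. Origin: centre of its base. May be gripped by the body from above.
- coaster: Round cork coaster, 80 mm in diameter and 4 mm thick, fixed on the table beyond one end of the mat. Origin: centre of its underside.
- chock_a: Roof-shaped wooden chock on the table beyond an end of the mat: foot 58 (x) x 40 mm (y), 34 mm high, top 24 x 40 mm with a dark pad, 0.06 kg. Faces along x slope at 61 degrees; faces along y are upright, 40 mm apart: grip there. Origin: centre of its underside; both ends alike. With a sloping face touching the pin its origin is 42 mm from the pin's axis.
- chock_b: A second wooden chock, the same as chock_a. The foot of a chock reaches under the bulge of the pin: set it down some 15 mm away and slide it up.
- kitchen_timer: White kitchen timer with a red dial, 64 x 64 x 38 mm, on the table beyond one end of the mat; to be left alone. Origin: centre of its underside.
- tub: Round deli tub with a beige lid, 107 mm in diameter, 53 mm high, near the black hob on the left; to be left alone. Origin: centre of its underside.
Not all that is in view belongs to the job. Leave any yellow look-alike of the salt_shaker alone.

How it is judged:
On the way, in this order (a step that is already met when the one before it is completed fails the run):
1. the salt shaker stands upright on the coaster (horizontal distance between salt_shaker and coaster below 0.022 m and angle between salt_shaker's own z axis and vertical below 0.1 rad and z of salt_shaker in the frame of coaster below 0.008 m and linear speed of salt_shaker below 0.03 m/s), for 0.2 s.
2. the pin has turned over: it is rolled along, not slid (angle between pin's own z axis and vertical above 2.2 rad), for 0.02 s.
3. the pin lies at rest over the red line, along it, and is let go (x of pin in the frame of line between -0.012 and 0.012 m and y of pin in the frame of line between -0.03 and 0.03 m and angle between the y axis of pin and the y axis of line, either way round below 0.15 rad and linear speed of pin below 0.01 m/s and height (world z) of pin below 0.026 m and contact force between the fingers and pin below 0.1 N), for 0.3 s.
4. a chock stands against one side of the pin, which still lies on the line (((x of chock_a in the frame of line above 0.02 m and x of pin in the frame of chock_a between -0.052 and 0.052 m and y of pin in the frame of chock_a between -0.05 and 0.05 m and angle between the x axis of chock_a and the x axis of line, either way round below 0.2 rad and angle between chock_a's own z axis and vertical below 0.1 rad and linear speed of chock_a below 0.02 m/s) or (x of chock_a in the frame of line below -0.02 m and x of pin in the frame of chock_a between -0.052 and 0.052 m and y of pin in the frame of chock_a between -0.05 and 0.05 m and angle between the x axis of chock_a and the x axis of line, either way round below 0.2 rad and angle between chock_a's own z axis and vertical below 0.1 rad and linear speed of chock_a below 0.02 m/s) or (x of chock_b in the frame of line above 0.02 m and x of pin in the frame of chock_b between -0.052 and 0.052 m and y of pin in the frame of chock_b between -0.05 and 0.05 m and angle between the x axis of chock_b and the x axis of line, either way round below 0.2 rad and angle between chock_b's own z axis and vertical below 0.1 rad and linear speed of chock_b below 0.02 m/s) or (x of chock_b in the frame of line below -0.02 m and x of pin in the frame of chock_b between -0.052 and 0.052 m and y of pin in the frame of chock_b between -0.05 and 0.05 m and angle between the x axis of chock_b and the x axis of line, either way round below 0.2 rad and angle between chock_b's own z axis and vertical below 0.1 rad and linear speed of chock_b below 0.02 m/s)) and x of pin in the frame of line between -0.012 and 0.012 m and y of pin in the frame of line between -0.03 and 0.03 m and angle between the y axis of pin and the y axis of line, either way round below 0.15 rad and linear speed of pin below 0.01 m/s and height (world z) of pin below 0.026 m), for 0.2 s.
At the end, for the whole second after the job is handed in: Pin at rest on the mat: within 12 mm of the red line, 30 mm of its middle lengthwise, 0.15 rad of its direction. A chock upright on each side, square within 0.2 rad, gap under 10 mm, within 50 mm of the pin's middle. Shaker upright within 22 mm of the coaster's centre. All released, at rest (all of step 1 and x of pin in the frame of line between -0.012 and 0.012 m and y of pin in the frame of line between -0.03 and 0.03 m and angle between the y axis of pin and the y axis of line, either way round below 0.15 rad and linear speed of pin below 0.01 m/s and height (world z) of pin below 0.026 m and (((x of chock_a in the frame of line above 0.02 m and x of pin in the frame of chock_a between -0.052 and 0.052 m and y of pin in the frame of chock_a between -0.05 and 0.05 m and angle between the x axis of chock_a and the x axis of line, either way round below 0.2 rad and angle between chock_a's own z axis and vertical below 0.1 rad and linear speed of chock_a below 0.02 m/s) and (x of chock_b in the frame of line below -0.02 m and x of pin in the frame of chock_b between -0.052 and 0.052 m and y of pin in the frame of chock_b between -0.05 and 0.05 m and angle between the x axis of chock_b and the x axis of line, either way round below 0.2 rad and angle between chock_b's own z axis and vertical below 0.1 rad and linear speed of chock_b below 0.02 m/s)) or ((x of chock_a in the frame of line below -0.02 m and x of pin in the frame of chock_a between -0.052 and 0.052 m and y of pin in the frame of chock_a between -0.05 and 0.05 m and angle between the x axis of chock_a and the x axis of line, either way round below 0.2 rad and angle between chock_a's own z axis and vertical below 0.1 rad and linear speed of chock_a below 0.02 m/s) and (x of chock_b in the frame of line above 0.02 m and x of pin in the frame of chock_b between -0.052 and 0.052 m and y of pin in the frame of chock_b between -0.05 and 0.05 m and angle between the x axis of chock_b and the x axis of line, either way round below 0.2 rad and angle between chock_b's own z axis and vertical below 0.1 rad and linear speed of chock_b below 0.02 m/s)))); the robot touches nothing.
It fails at once if the pin is lifted off the mat (more than 8 mm) (height (world z) of pin above 0.03 m).
It fails at once if the pin is gripped or pressed with more than 15 N by the fingers (contact force between the fingers and pin above 15 N).
It fails at once if the salt shaker is tipped over (angle between salt_shaker's own z axis and vertical above 0.6 rad).
It fails at once if the kitchen timer is pushed away (15 mm) (distance of kitchen_timer from where it was at the start of the episode above 0.015 m).
It fails at once if the tub is pushed away (15 mm) (distance of tub from where it was at the start of the episode above 0.015 m).
It also fails if it takes over 72 s, if anything falls off the work surface, if the arm or the gripper's body presses on something with over 40 N, if the wrist force passes 120 N, or if a joint passes its speed limit or range.

ROBOT

A 6-joint arm with a two-finger parallel gripper is mounted at the origin on a cart in front of the work surface, level with it; the furniture and walls round the work are solid. World frame = base frame: x ahead of the robot, y to its left, z up, the work surface at z = 0. Lengths are in m, angles in rad, forces in N, time in s.
With the tool pointing down it reaches from about 0.325 to 0.85 m from the base axis. Payload 4.4 kg.
Tool frame: the origin (TCP) lies on the front face of the gripper's body, between the roots of the fingers; the fingertips stand 97 mm ahead of it and the grasp point (between the pads) lies 78 mm ahead of it (bot.grip_depth is the distance from the TCP to the grasp point, in m); z points along the fingers, y is the line along which they close (so a half turn about z gives the same grasp; the last joint's range is limited). The gripper opens to 94 mm and grips with 3 to 60 N. Pads are 16 mm wide; open, the fingers measure 119 mm over their backs; the gripper's body (75 mm by 177 mm) begins 78 mm behind the grasp point.
Start: joints at [-1.393, 0.207, 1.542, -0, 1.393, -0.15], TCP at [0.186, -0.544, 0.303] pointing down, gripper open.
Joint ranges: [-2.73, 2.73], [-0.86, 2.22], [0.23, 2.46], [-1.11, 4.25], [0.08, 2.63], [-2.82, 2.82]. Speed limits (rad/s): [2.79, 2.79, 3.14, 3.14, 3.14, 3.14].

INTERFACE

Orientations are given as a unit quaternion [x, y, z, w].
In Python, from workcell import bot, grab_frame gives the robot as it stands.
- The arm moves only by the shell command python3 -m inch 'ROWS' [FORCE]. ROWS is a JSON object of lists of equal length, an entry for each row: "angular": the turn, a rotation vector about the tool's x, y, z in rad, a list of three; "slide": the shift along the tool's x, y, z in m, a list of three; "hand": the finger opening in m, from 0 to 0.094. A call has exactly 5 rows; each row shifts and turns the commanded pose from where the row before left it, along the tool's axes as they then stand; what a row does not reach is not made up. A row lasts 1/10 s, in which the tool goes at most 50 mm and 8.59 degrees, less where a joint would pass 70% of its speed; a pose out of reach is approached as far as the arm can. A call is refused whole if a number of a shift passes 0.05 or a number of a turn 0.15, either way. A call with a gripper value outside its range is refused whole. The fingers move at their own pace and stop on an object; FORCE is the grip in N (left out, the last holds). Time passes only in rows, so rows that do not move let the fingers close, or fill a call up. It gives the time, the measured TCP pose, the force, the opening and the grip force at its end, in the units of the state.
- bot.get_state(): the state, without advancing time (a new reading comes with each control period).
- grab_frame(name): name is "scene" or "top" or "wrist"; returns a dict with "frame" (400x640x3 uint8, red, green, blue), "intrinsics" (3x3 intrinsics, pixels), "R" (3x3) and "t" (3): a world point X has camera coordinates R X + t; the wrist camera has in their place "tool_from_camera" (4x4, takes a point from camera to tool coordinates, whose origin is the TCP and whose axes are the flange's). Camera axes: x right, y down, z forward; pixel columns grow to the right and rows downward; lengths in m; the calibration is good to about 2 mm. A picture is of the moment at which its call begins: read the wrist's pose just before it. There is no depth.
- bot.hand_in(): hands the job in; it is judged then, once.
The state is a dict: "t": time; "joints": joint angles; "dq": joint speeds; "joint_efforts": joint torques, N m; "tool_pos": TCP position; "ee_rot": TCP orientation; "wrist_force": force on the tool from outside, world axes, zero at the start; "torque": the same for the moment, N m; "opening": opening from 0.0 (shut) to 1.0 (fully open); "grasp_force": force on a finger pad.
Only numpy, scipy, OpenCV 4.12 (cv2) and the standard library are available. Lean on these libraries where they do the work, as an engineer would, in place of code of your own. Each camera call takes 0.05 s, during which the arm holds its last target. There are 200 camera calls.

## Working session

There is one attempt and no reset: what is moved stays moved. The work goes in short steps, Python scripts to look and compute and a shell command to move; the robot and the scene stay as the last step left them, time stands still between calls to the robot, and variables do not carry over. Pictures are saved under pics/ and viewed, at most 10 in all, crops included, and the job is handed in when it is done.

```bash
mkdir -p pics; ls; cat > h.py <<'E'
import numpy as np, cv2
from workcell import bot, grab_frame
from scipy.spatial.transform import Rotation as Ro
def shot(n,f):
    s=bot.get_state(); g=grab_frame(n); cv2.imwrite('pics/'+f,cv2.cvtColor(g['frame'],cv2.COLOR_RGB2BGR))
    if n=='wrist':
        T=np.eye(4);T[:3,:3]=Ro.from_quat(s['ee_rot']).as_matrix();T[:3,3]=s['tool_pos']
        W=T@np.array(g['tool_from_camera']); g['R']=W[:3,:3].T; g['t']=-W[:3,:3].T@W[:3,3]
    return g
def ray(g,p):
    R=np.array(g['R']);c=-R.T@np.array(g['t']);d=R.T@np.linalg.solve(np.array(g['intrinsics']),[p[0],p[1],1.]);return c,d
def onz(g,p,z):
    c,d=ray(g,p);return c+d*(z-c[2])/d[2]
def tri(g1,p1,g2,p2):
    A=[];b=[]
    for g,p in((g1,p1),(g2,p2)):
        c,d=ray(g,p);d=d/np.linalg.norm(d);P=np.eye(3)-np.outer(d,d);A.append(P);b.append(P@c)
    return np.linalg.lstsq(np.vstack(A),np.hstack(b),rcond=None)[0]
E
python3 - <<'E'
from h import *
for n in('scene','top'):
    g=shot(n,n+'0.png'); R=np.array(g['R']);print(n,-R.T@np.array(g['t']),R.round(2).tolist(),np.array(g['intrinsics'])[0])
s=bot.get_state();print(s)
E
```

```text
pics
scene [-0.16356818  0.7427759   0.74986566] [[-0.59, -0.81, 0.02], [-0.49, 0.34, -0.8], [0.64, -0.48, -0.6]] [391.3684704   0.        320.8965485]
top [0.33041032 0.22092804 1.09947414] [[-0.12, -0.99, 0.0], [-0.97, 0.11, -0.21], [0.21, -0.03, -0.98]] [481.15062372   0.         312.08678359]
{'t': 0.1, 'joints': array([-1.39248867e+00,  2.07304555e-01,  1.54275815e+00, -2.34809529e-05,
        1.39347689e+00, -1.50507504e-01]), 'dq': array([-1.94019054e-05, -4.81017353e-04, -2.71998463e-03,  5.16432541e-04,
       -8.50360360e-04,  1.26700170e-03]), 'joint_efforts': array([ 4.51803459e-06, -3.71862245e+01, -2.82292861e+01,  6.99640671e-02,
        3.10640072e-02, -5.90651462e-05]), 'tool_pos': array([ 0.18556859, -0.54369507,  0.301649  ]), 'ee_rot': array([ 9.86514680e-01,  1.63669906e-01, -2.50840876e-05, -9.73212943e-04]), 'wrist_force': array([0.82781957, 0.4325726 , 0.00207392]), 'torque': array([ 0.00928019,  0.01488183, -0.00713421]), 'grasp_force': 0.0, 'opening': 0.9993225021208808}
```

View pics/top0.png

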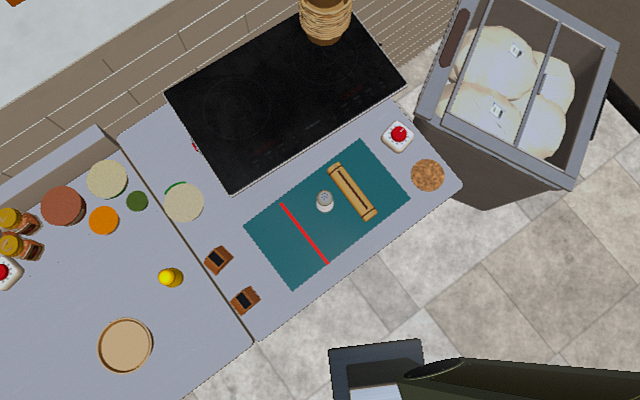

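View pics/scene0.png

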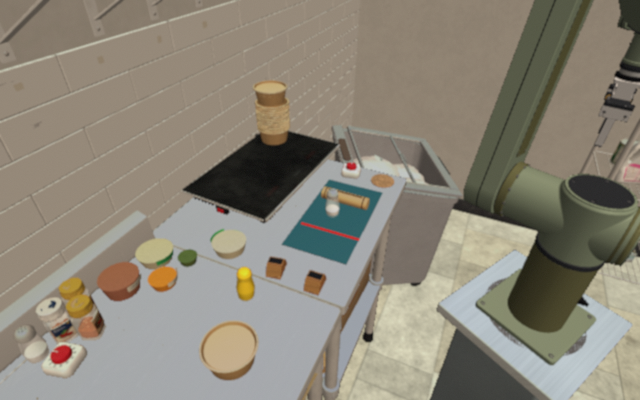

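The top view shows the mat, the red line at (304,233), shaker (325,201), pin (352,191), coaster (428,175), timer (398,136), chocks (218,260) and (245,300). The scene view shows the same items: pin (345,197), shaker (333,208), chocks (276,267) and (315,282). Next I measure with colour masks in both views.

```bash
cat >> h.py <<'E'
def mask(im,lo,hi,roi):
    h=cv2.cvtColor(im,cv2.COLOR_RGB2HSV);m=cv2.inRange(h,np.array(lo),np.array(hi));k=np.zeros_like(m);x0,y0,x1,y1=roi;k[y0:y1,x0:x1]=255
    return m&k
def rects(m,amin=20):
    cs=cv2.findContours(m,cv2.RETR_EXTERNAL,cv2.CHAIN_APPROX_NONE)[0]
    return [(cv2.contourArea(c),cv2.minAreaRect(c),c) for c in sorted(cs,key=cv2.contourArea,reverse=True) if cv2.contourArea(c)>=amin]
E
python3 - <<'E'
from h import *
t=grab_frame('top');s=grab_frame('scene')
def show(n,g,lo,hi,roi,z,k=3):
    for a,r,c in rects(mask(g['frame'],lo,hi,roi))[:k]:
        q=np.array([onz(g,p,z)[:2] for p in cv2.boxPoints(r)]);print(n,a,np.round(r[0],1),'ctr',onz(g,r[0],z)[:2].round(4),'corners',q.round(3).tolist())
show('mat',t,(80,80,50),(100,255,160),(230,120,430,300),.003,1)
show('line',t,(0,150,120),(8,255,255),(270,190,340,280),.003,1)
show('linehi',t,(172,150,120),(180,255,255),(270,190,340,280),.003,1)
show('pin',t,(12,60,120),(28,200,255),(320,150,390,230),.022,1)
show('coaster',t,(5,60,60),(20,255,255),(405,150,455,200),.004,1)
show('pads',t,(0,0,0),(180,255,50),(200,240,265,320),.034,4)
show('chock',t,(3,90,40),(20,255,255),(200,240,265,320),.01,4)
show('shaker',t,(0,0,90),(180,60,255),(310,185,336,216),.05,2)
show('spads',s,(0,0,0),(180,255,50),(260,250,335,300),.034,4)
show('scoast',s,(5,60,60),(20,255,255),(365,165,405,195),.004,1)
E
```

```text
mat 11433.0 [325.7 212.3] ctr [0.5404 0.1628] corners [[0.531, 0.361], [0.723, 0.058], [0.55, -0.038], [0.371, 0.26]]
line 163.0 [303.9 233.2] ctr [0.4977 0.2187] corners [[0.573, 0.269], [0.577, 0.262], [0.424, 0.17], [0.42, 0.176]]
pin 883.5 [351.6 190.7] ctr [0.5803 0.0984] corners [[0.638, 0.151], [0.658, 0.119], [0.524, 0.046], [0.505, 0.078]]
coaster 808.0 [427.3 174.8] ctr [ 0.602  -0.0862] corners [[0.609, -0.033], [0.658, -0.095], [0.595, -0.139], [0.548, -0.078]]
pads 98.5 [243.1 300.1] ctr [0.3627 0.3664] corners [[0.372, 0.382], [0.381, 0.369], [0.353, 0.351], [0.345, 0.364]]
pads 94.5 [215.6 258.3] ctr [0.4599 0.4188] corners [[0.467, 0.436], [0.477, 0.424], [0.453, 0.402], [0.443, 0.414]]
chock 451.0 [217.3 258.8] ctr [0.4615 0.4198] corners [[0.462, 0.455], [0.497, 0.413], [0.461, 0.384], [0.427, 0.426]]
chock 448.0 [244.7 300. ] ctr [0.3633 0.3662] corners [[0.366, 0.402], [0.396, 0.354], [0.361, 0.331], [0.331, 0.378]]
shaker 273.0 [324.5 201.5] ctr [0.5561 0.1651] corners [[0.535, 0.187], [0.582, 0.181], [0.578, 0.143], [0.53, 0.149]]
spads 27.0 [314.7 274.9] ctr [0.3639 0.3642] corners [[0.373, 0.375], [0.38, 0.368], [0.355, 0.353], [0.349, 0.361]]
spads 20.5 [275.5 260.2] ctr [0.461  0.4167] corners [[0.467, 0.429], [0.476, 0.423], [0.455, 0.404], [0.447, 0.41]]
scoast 215.5 [382.  180.5] ctr [ 0.6021 -0.0858] corners [[0.654, -0.082], [0.61, -0.146], [0.553, -0.089], [0.595, -0.029]]
```

```bash
for i in 1 2 3; do python3 -m inch '{"angular":[[0,0,-0.119],[0,0,-0.119],[0,0,-0.119],[0,0,-0.119],[0,0,-0.119]],"slide":[[0,0,0],[0,0,0],[0,0,0],[0,0,0],[0,0,0]],"hand":[0.094,0.094,0.094,0.094,0.094]}' 20|tail -c 400; done
python3 - <<'E'
from h import *
g=grab_frame('wrist');print(np.array(g['tool_from_camera']).round(3),np.array(g['intrinsics']).round(0));s=bot.get_state();print(s['tool_pos'],Ro.from_quat(s['ee_rot']).as_matrix().round(3),s['joints'])
E
```

```text
t: 0.7
tool_pos: [0.1856, -0.544, 0.3023]
ee_rot: [0.894, 0.448, 0.0, -0.0]
wrist_force: [0.0, -0.9, 0.2]
opening: 0.998
grasp_force: 0.0
t: 1.2
tool_pos: [0.1856, -0.544, 0.3023]
ee_rot: [0.724, 0.69, 0.0, -0.0]
wrist_force: [-0.0, 0.3, 0.6]
opening: 0.999
grasp_force: 0.0
t: 1.7
tool_pos: [0.1856, -0.544, 0.3023]
ee_rot: [0.489, 0.872, 0.0, -0.0]
wrist_force: [-0.7, -0.6, -0.2]
opening: 0.999
grasp_force: 0.0
[[-0.    -0.961 -0.276  0.081]
 [ 1.    -0.     0.     0.001]
 [-0.    -0.276  0.961 -0.082]
 [ 0.     0.     0.     1.   ]] [[344.   0. 318.]
 [  0. 344. 197.]
 [  0.   0.   1.]]
[ 0.18561006 -0.54405978  0.30232103] [[-0.524  0.852 -0.   ]
 [ 0.852  0.524  0.001]
 [ 0.001  0.    -1.   ]] [-1.39250162e+00  2.06835525e-01  1.54190367e+00 -9.20901582e-05
  1.39343517e+00 -1.94344808e+00]
```

```bash
for i in 1 2 3 4; do python3 -m inch '{"angular":[[0,0,0],[0,0,0],[0,0,0],[0,0,0],[0,0,0]],"slide":[[0.0205,0.034,0],[0.0205,0.034,0],[0.0205,0.034,0],[0.0205,0.034,0],[0.0205,0.034,0]],"hand":[0.094,0.094,0.094,0.094,0.094]}' |sed -n 2p; done
python3 - <<'E'
from h import *
import pickle
g=shot('wrist','w1.png');pickle.dump(g,open('w1.p','wb'));s=bot.get_state();print(s['tool_pos'],s['joints'].round(2))
E
```

```text
tool_pos: [0.2787, -0.3671, 0.3025]
tool_pos: [0.3712, -0.1915, 0.3027]
tool_pos: [0.4639, -0.0158, 0.3027]
tool_pos: [0.5564, 0.1599, 0.3024]
[0.55834223 0.16439473 0.3023284 ] [ 0.14  0.22  1.53  0.    1.39 -0.41]
```

View pics/w1.png

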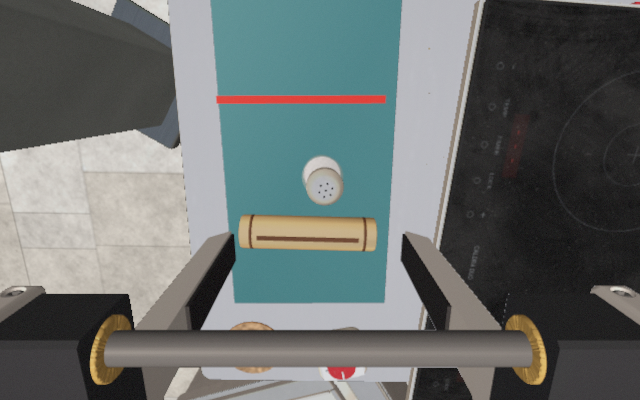

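The wrist view shows the line at (301,100), shaker dome (324,186) above its base (321,170), the pin (308,233) with its dark stripe up, and the coaster partly hidden at (250,332). Everything is nearly square to the tool.

```bash
python3 - <<'E'
from h import *
import pickle
g=pickle.load(open('w1.p','rb'));t=grab_frame('top');s=grab_frame('scene');im=g['frame']
def hs(g,x,y):print((x,y),cv2.cvtColor(g['frame'],cv2.COLOR_RGB2HSV)[y,x])
hs(g,324,192);hs(g,320,162);hs(g,335,186)
r=rects(mask(im,(0,120,120),(8,255,255),(200,85,400,115)))[0];print(r[:2])
a,b=onz(g,(217,99.5),.003),onz(g,(385.5,99.5),.003)
c=r[2].reshape(-1,2).astype(float);L=np.array([onz(g,p,.003)[:2] for p in c]);ctr=L.mean(0);v=np.linalg.svd(L-ctr)[2][0]
print('line',onz(g,r[1][0],.003),'dir deg',np.degrees(np.arctan2(v[1],v[0])),'len',np.ptp((L-ctr)@v))
r=rects(mask(im,(12,60,100),(28,220,255),(230,205,390,260)))[0];print(r[:2]);c=r[2].reshape(-1,2).astype(float);P=np.array([onz(g,p,.022)[:2] for p in c]);v=np.linalg.svd(P-P.mean(0))[2][0]
print('pin ctr@.022',onz(g,r[1][0],.022),np.degrees(np.arctan2(v[1],v[0])))
# shaker: non-mat blob
for n,q,roi,cl in(('w',g,(295,150,352,207),0),('t',t,(305,180,345,220),0)):
    m=mask(q['frame'],(0,0,60),(180,90,255),roi);rr=rects(m)[0];c=rr[2].reshape(-1,2);print(n,rr[:2],c.min(0),c.max(0))
# pin heights: ends tri
rt=rects(mask(t['frame'],(12,60,120),(28,200,255),(320,150,390,230)))[0];print('pin tri',tri(g,r[1][0],t,rt[1][0]))
u=np.array([-.52,.854])
cv2.imwrite('pics/c.png',cv2.cvtColor(np.hstack([cv2.resize(im[140:220,280:360],(400,400)),cv2.resize(t['frame'][175:225,300:350],(400,400))]),cv2.COLOR_RGB2BGR))
E
```

```text
(324, 192) [120   6 184]
(320, 162) [ 13   9 203]
(335, 186) [ 23   6 180]
(1050.5, ((301.0, 99.5), (7.0, 168.0), 90.0))
line [0.50069223 0.21970971 0.003     ] dir deg 31.189364009096252 len 0.17915724967734742
(4340.0, ((307.4727783203125, 232.57525634765625), (137.3357391357422, 33.293128967285156), 1.450216293334961))
pin ctr@.022 [0.58039849 0.09916486 0.022     ] 29.11005119492934
w (1684.5, ((323.4175109863281, 179.31443786621094), (51.27498245239258, 42.13686752319336), 66.03751373291016)) [301 154] [344 205]
t (465.5, ((331.0, 199.5), (39.0, 26.0), 90.0)) [318 180] [344 219]Traceback (most recent call last):
  File "<stdin>", line 16, in <module>
IndexError: list index out of range
```

```bash
python3 - <<'E'
from h import *
import pickle
g=pickle.load(open('w1.p','rb'));t=grab_frame('top');im=g['frame'];t['frame']=cv2.cvtColor(cv2.imread('pics/top0.png'),cv2.COLOR_BGR2RGB);pickle.dump(t,open('t0.p','wb'))
rt=rects(mask(t['frame'],(12,60,120),(28,200,255),(320,150,390,230)))[0];print('pin tri',tri(g,(307.5,232.6),t,rt[1][0]))
cv2.imwrite('pics/c.png',cv2.cvtColor(np.hstack([cv2.resize(im[140:220,280:360],(400,400),interpolation=0),cv2.resize(t['frame'][180:220,305:345],(400,400),interpolation=0)]),cv2.COLOR_RGB2BGR))
for z in (.066,.08,.09):print(z,onz(g,(324.5,187),z))
E
```

```text
pin tri [0.58082536 0.09810119 0.01894821]
0.066 [0.56276561 0.16354421 0.066     ]
0.08 [0.56068408 0.16646083 0.08      ]
0.09 [0.55919728 0.16854413 0.09      ]
```

View pics/c.png

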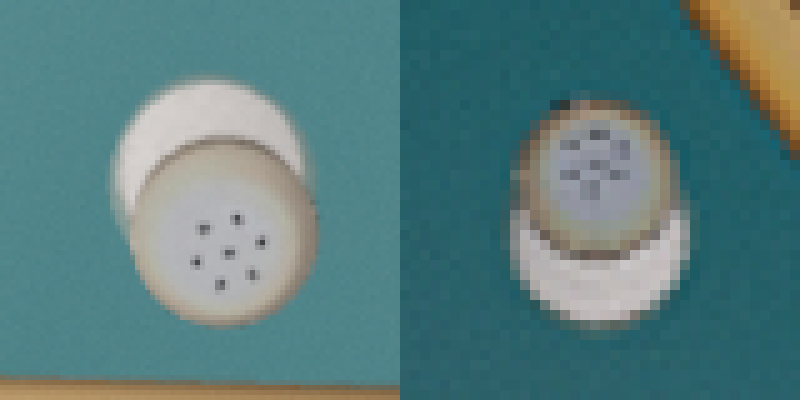

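The crops show the shaker's central hole at wrist (325.3,190.1) and top (324.1,196.0), with the white body circle visible below.

```bash
python3 - <<'E'
from h import *
import pickle
g=pickle.load(open('w1.p','rb'));t=pickle.load(open('t0.p','rb'))
p=tri(g,(325.3,190.1),t,(324.1,196.0));print('dome',p)
s=bot.get_state();R=Ro.from_quat(s['ee_rot']).as_matrix();o=s['tool_pos'];print(o)
f=lambda w:(R.T@(np.r_[w[:2],0]-np.r_[o[:2],0]))[:2].round(4)
print('shaker',f(p),'coast',f((.602,-.086)),'pin',f((.5806,.0986)),'line',f((.5007,.2197)))
r=rects(mask(t['frame'],(0,0,150),(180,60,255),(380,115,415,160)))[0];print('timer',onz(t,r[1][0],.03),f(onz(t,r[1][0],.03)))
E
```

```text
dome [0.56112299 0.16608764 0.08662204]
[0.555752   0.15860936 0.30201775]
shaker [0.0036 0.0085] coast [-0.2333 -0.0869] pin [-0.0642 -0.0098] line [ 0.0808 -0.0155]
timer [ 0.6943561  -0.02377601  0.03      ] [-0.2278  0.0243]
```

```bash
cat > meas.py <<'E'
from h import *
import pickle
g=shot('wrist','w2.png');im=g['frame'];t=pickle.load(open('t0.p','rb'))
s=bot.get_state();R=Ro.from_quat(s['ee_rot']).as_matrix();o=s['tool_pos'];print(o)
f=lambda w:(R.T@(np.r_[w[:2],0]-np.r_[o[:2],0]))[:2].round(4)
m=mask(im,(0,120,120),(8,255,255),(150,40,450,180))
r=rects(m)[0];q=onz(g,r[1][0],.003);c=r[2].reshape(-1,2).astype(float);L=np.array([onz(g,p,.003)[:2] for p in c]);v=np.linalg.svd(L-L.mean(0))[2][0]
print('line',r[1][0],q,f(q),np.degrees(np.arctan2(v[1],v[0])))
r=rects(mask(im,(12,60,100),(28,220,255),(200,190,420,275)))[0];c=r[2].reshape(-1,2).astype(float);P=np.array([onz(g,p,.022)[:2] for p in c]);v=np.linalg.svd(P-P.mean(0))[2][0]
rt=rects(mask(t['frame'],(12,60,120),(28,200,255),(320,150,390,230)))[0];q=tri(g,r[1][0],t,rt[1][0])
print('pin',r[1][0],q,f(q),np.degrees(np.arctan2(v[1],v[0])))
m=mask(im,(0,0,60),(180,90,255),(290,140,365,215));r=rects(m)[0];print('shaker blob',r[1][0])
gr=cv2.cvtColor(im,cv2.COLOR_RGB2GRAY)[140:220,280:370];h=(cv2.morphologyEx(gr,cv2.MORPH_BLACKHAT,np.ones((5,5)))>40).astype(np.uint8)*255
n,_,st,ce=cv2.connectedComponentsWithStats(h);ce=np.array([c for c,a in zip(ce[1:],st[1:]) if a[4]<12])+[280,140];print(ce.round(1).tolist());hc=np.median(ce,0);q=tri(g,hc,t,(324.1,196));print(hc,q,f(q))
E
python3 meas.py
```

```text
[0.55552806 0.15780964 0.30213869]
line (302.0, 98.49999237060547) [0.49996523 0.21960024 0.003     ] [ 0.0816 -0.0157] 31.113276317186127
pin (308.53912353515625, 232.1296844482422) [0.580596   0.09819186 0.01957496] [-0.064  -0.0093] 29.628044404934073
shaker blob (324.0, 179.5)
[[318.0, 169.0], [320.5, 168.0], [337.0, 171.0], [328.8, 183.0], [322.3, 184.7], [333.5, 187.5], [327.0, 189.5], [320.5, 191.5], [331.8, 194.0], [325.5, 196.0], [365.3, 217.9]]
[327.  187.5] [0.56181412 0.16605902 0.08051326] [0.0038 0.0096]
```

```bash
python3 -m inch '{"angular":[[0,0,0],[0,0,0],[0,0,0],[0,0,0],[0,0,0]],"slide":[[0.004,0.009,0.02],[0,0,0.03],[0,0,0.03],[0,0,0.03],[0,0,0.02]],"hand":[0.08,0.08,0.08,0.08,0.08]}' 20 | sed -n '2p;4,6p'
python3 -m inch '{"angular":[[0,0,0],[0,0,0],[0,0,0],[0,0,0],[0,0,0]],"slide":[[0,0,0.02],[0,0,0.015],[0,0,0.015],[0,0,0],[0,0,0]],"hand":[0.08,0.08,0.08,0.08,0.06]}' | sed -n '2p;4,6p'
python3 -m inch '{"angular":[[0,0,0],[0,0,0],[0,0,0],[0,0,0],[0,0,0]],"slide":[[0,0,0],[0,0,0],[0,0,0],[0,0,0],[0,0,0]],"hand":[0.04,0.03,0.03,0.03,0.03]}' | sed -n '2p;4,6p'
```

```text
tool_pos: [0.56, 0.1643, 0.1705]
wrist_force: [0.6, 0.4, 0.4]
opening: 0.856
grasp_force: 0.0
tool_pos: [0.5618, 0.1659, 0.1229]
wrist_force: [0.8, -0.1, 2.4]
opening: 0.798
grasp_force: 0.0
tool_pos: [0.5616, 0.1663, 0.1231]
wrist_force: [-1.5, -0.9, 1.6]
opening: 0.436
grasp_force: 20.0
```

```bash
python3 -m inch '{"angular":[[0,0,0],[0,0,0],[0,0,0],[0,0,0],[0,0,0]],"slide":[[0,0,-0.01],[0,0,-0.02],[0,0,-0.025],[0,0,-0.025],[0,0,-0.02]],"hand":[0.03,0.03,0.03,0.03,0.03]}' | sed -n '2p;4,6p'
for i in 1 2; do python3 -m inch '{"angular":[[0,0,0],[0,0,0],[0,0,0],[0,0,0],[0,0,0]],"slide":[[-0.0236,-0.0098,0],[-0.0236,-0.0098,0],[-0.0236,-0.0098,0],[-0.0236,-0.0098,0],[-0.0236,-0.0098,0]],"hand":[0.03,0.03,0.03,0.03,0.03]}' | sed -n '2p;4,6p';done
python3 -m inch '{"angular":[[0,0,0],[0,0,0],[0,0,0],[0,0,0],[0,0,0]],"slide":[[0,0,0],[0,0,0],[0,0,0],[0,0,0],[0,0,0]],"hand":[0.03,0.03,0.03,0.03,0.03]}' | sed -n '2p;4,6p'
python3 - <<'E'
from h import *
g=shot('wrist','w3.png');t=shot('top','t3.png');s=shot('scene','s3.png')
cv2.imwrite('pics/c3.png',np.hstack([cv2.resize(cv2.imread('pics/w3.png'),(400,250)),cv2.resize(cv2.imread('pics/s3.png')[120:220,320:480],(400,250))]))
E
```

```text
tool_pos: [0.5621, 0.1664, 0.2247]
wrist_force: [-0.3, 0.4, -0.5]
opening: 0.439
grasp_force: 20.0
tool_pos: [0.5807, 0.039, 0.2231]
wrist_force: [0.9, 0.6, -1.6]
opening: 0.436
grasp_force: 20.0
tool_pos: [0.5998, -0.0875, 0.2231]
wrist_force: [-0.5, 0.1, -0.5]
opening: 0.436
grasp_force: 20.0
tool_pos: [0.5996, -0.0854, 0.2227]
wrist_force: [0.2, -0.0, -0.6]
opening: 0.439
grasp_force: 20.0
```

View pics/c3.png

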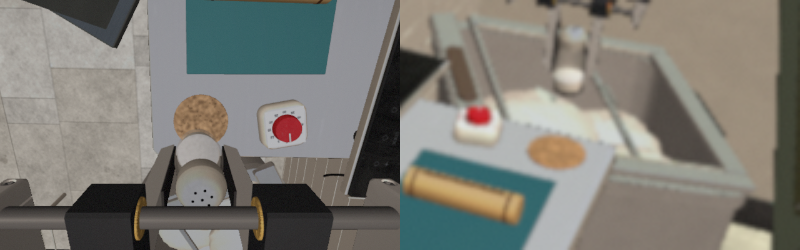

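The shaker hangs upright in the fingers, its dome at about (323,312) in full wrist pixels. The coaster is at about (320,189) and the timer stands clear to the right.

```bash
python3 - <<'E'
from h import *
g=shot('wrist','w4.png');im=g['frame'];s=bot.get_state();R=Ro.from_quat(s['ee_rot']).as_matrix();o=s['tool_pos']
m=mask(im,(5,60,60),(20,255,255),(260,130,390,300));r=rects(m)[0]
c=r[2].reshape(-1,2);W=np.array([onz(g,p,.004)[:2] for p in c.astype(float)])
# visible far boundary only: circle fit using points with row<190
k=c[:,1]<195;w=W[k];A=np.c_[2*w,np.ones(len(w))];x=np.linalg.lstsq(A,(w**2).sum(1),rcond=None)[0];print('coaster',x[:2],'rad',np.sqrt(x[2]+x[0]**2+x[1]**2))
print('tcp',o,'delta tool',R.T@(np.r_[x[:2],0]-np.r_[o[:2],0]))
for h in (.025,.033):print('dome tool',R.T@(onz(g,(323,312),o[2]-h)-o))
E
```

```text
coaster [ 0.60406004 -0.08542927] rad 0.03890181505453961
tcp [ 0.599681   -0.08601199  0.22269338] delta tool [-1.76639892e-03  4.04911753e-03  1.02800073e-07]
dome tool [0.0079449  0.00283915 0.02500009]
dome tool [0.00245958 0.0029807  0.03300008]
```

```bash
python3 -m inch '{"angular":[[0,0,0],[0,0,0],[0,0,0],[0,0,0],[0,0,0]],"slide":[[-0.002,0.003,0.02],[0,0,0.025],[0,0,0.025],[0,0,0.015],[0,0,0.008]],"hand":[0.03,0.03,0.03,0.03,0.03]}' | sed -n '2p;4,6p'
python3 -m inch '{"angular":[[0,0,0],[0,0,0],[0,0,0],[0,0,0],[0,0,0]],"slide":[[0,0,0.003],[0,0,0.002],[0,0,0.001],[0,0,0],[0,0,0]],"hand":[0.03,0.03,0.03,0.03,0.03]}' | sed -n '2p;4,6p'
```

```text
tool_pos: [0.6024, -0.0863, 0.1278]
wrist_force: [-0.4, 1.6, -1.1]
opening: 0.44
grasp_force: 20.0
tool_pos: [0.6037, -0.0867, 0.1245]
wrist_force: [-0.2, -0.1, -1.1]
opening: 0.44
grasp_force: 20.0
```

```bash
python3 -m inch '{"angular":[[0,0,0],[0,0,0],[0,0,0],[0,0,0],[0,0,0]],"slide":[[0,0,0.0005],[0,0,0.0005],[0,0,0],[0,0,0],[0,0,0]],"hand":[0.03,0.03,0.03,0.045,0.06]}' | sed -n '2p;4,6p'
python3 -m inch '{"angular":[[0,0,0],[0,0,0],[0,0,0],[0,0,0],[0,0,0]],"slide":[[0,0,0],[0,0,-0.01],[0,0,-0.02],[0,0,-0.04],[0,0,-0.045]],"hand":[0.06,0.06,0.06,0.06,0.06]}' | sed -n '2p;4,6p'
python3 -m inch '{"angular":[[0,0,0],[0,0,0],[0,0,0],[0,0,0],[0,0,0]],"slide":[[0,0,-0.03],[0,0,-0.02],[0,0,0],[0,0,0],[0,0,0]],"hand":[0.06,0.094,0.094,0.094,0.094]}' | sed -n '2p;4,6p'
python3 - <<'E'
from h import *
g=shot('wrist','w5.png');s=bot.get_state();print(s['tool_pos'])
shot('scene','s5.png')
cv2.imwrite('pics/c5.png',np.hstack([cv2.resize(cv2.imread('pics/w5.png'),(480,300)),cv2.resize(cv2.imread('pics/s5.png')[110:230,310:438],(320,300))]))
E
```

```text
tool_pos: [0.6034, -0.0866, 0.1228]
wrist_force: [0.1, -0.1, -0.1]
opening: 0.533
grasp_force: 0.0
tool_pos: [0.6022, -0.0863, 0.2377]
wrist_force: [-0.2, -0.1, -0.1]
opening: 0.639
grasp_force: 0.0
tool_pos: [0.6023, -0.0863, 0.2856]
wrist_force: [-0.2, -0.4, 1.0]
opening: 0.944
grasp_force: 0.0
[ 0.60225733 -0.08634929  0.28533361]
```

View pics/c5.png

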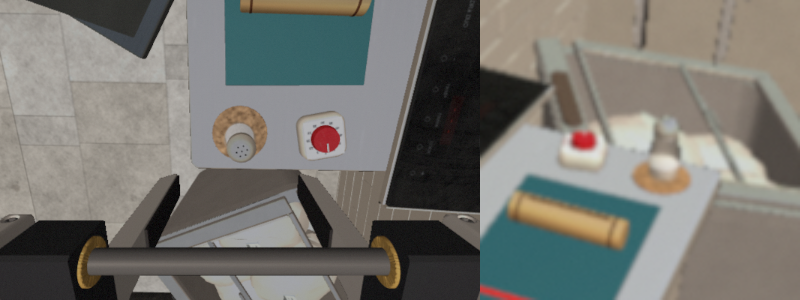

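The shaker stands upright, centred on the coaster, and the timer is untouched. Now I go behind the pin.

```bash
python3 -m inch '{"angular":[[0,0,0.002],[0,0,0.002],[0,0,0.002],[0,0,0.002],[0,0,0]],"slide":[[0.0245,0.0156,0],[0.0245,0.0156,0],[0.0245,0.0156,0],[0.0245,0.0156,0],[0.0245,0.0156,0]],"hand":[0.094,0.094,0.094,0.094,0.094]}' | sed -n '1,2p;4,6p'
python3 -m inch '{"angular":[[0,0,0],[0,0,0],[0,0,0],[0,0,0],[0,0,0]],"slide":[[0,0,0.02],[0,0,0.03],[0,0,0.03],[0,0,0.03],[0,0,0.02]],"hand":[0.094,0.094,0.094,0.094,0.094]}' | sed -n '1,2p;4,6p'
python3 - <<'E'
from h import *
g=shot('wrist','w6.png');s=bot.get_state();R=Ro.from_quat(s['ee_rot']).as_matrix();o=s['tool_pos'];print(s['t'],o,R[:2,:2])
for n,w in(('pin',(.5806,.0982)),('line',(.500,.2196))):print(n,(R.T@(np.r_[w,0]-np.r_[o[:2],0]))[:2])
E
```

```text
t: 10.8
tool_pos: [0.6067, 0.0597, 0.286]
wrist_force: [0.7, 0.6, 0.1]
opening: 1.004
grasp_force: 0.0
t: 11.3
tool_pos: [0.6052, 0.0587, 0.1536]
wrist_force: [-0.9, 0.0, 0.2]
opening: 1.001
grasp_force: 0.0
11.35 [0.6033678  0.05869416 0.15040456] [[-0.50979828  0.86021752]
 [ 0.86027132  0.50983629]]
pin [0.04559272 0.00055625]
line [ 0.1911194  -0.00688315]
```

View pics/w6.png

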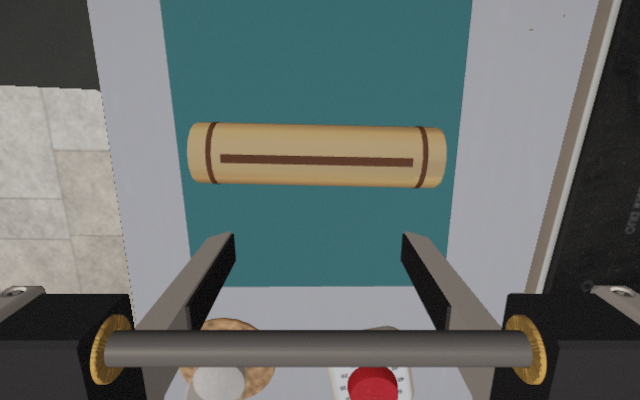

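The view shows the open fingertips at (218,240) and (420,240) just behind the pin, which spans columns 190–445, so the push is centred.

```bash
python3 -m inch '{"angular":[[0,0,0],[0,0,0],[0,0,0],[0,0,0],[0,0,0]],"slide":[[0,0,0.02],[0,0,0.018],[0,0,0],[0.005,0,0],[0.005,0,0]],"hand":[0.094,0.094,0.094,0.094,0.094]}' | sed -n '1,2p;4,6p'
for i in 1 2 3 4; do python3 -m inch '{"angular":[[0,0,0],[0,0,0],[0,0,0],[0,0,0],[0,0,0]],"slide":[[0.003,0,0],[0.003,0,0],[0.003,0,0],[0.003,0,0],[0.003,0,0]],"hand":[0.094,0.094,0.094,0.094,0.094]}' | sed -n '2p;4p'; done
cat > pin.py <<'E'
from h import *
g=shot('wrist','w7.png');im=g['frame'];s=bot.get_state();R=Ro.from_quat(s['ee_rot']).as_matrix();o=s['tool_pos'];print(s['t'],o)
f=lambda w:(R.T@(np.r_[w[:2],0]-np.r_[o[:2],0]))[:2].round(4)
print('line tool',f((.500,.2196)))
for a,r,c in rects(mask(im,(12,60,100),(28,220,255),(150,60,500,240)))[:1]:
    c=c.reshape(-1,2).astype(float);P=np.array([f(onz(g,p,.022)) for p in c]);print('pin',r,'tool x range',P.min(0),P.max(0),f(onz(g,r[0],.022)))
E
python3 pin.py
```

```text
t: 11.85
tool_pos: [0.6028, 0.0674, 0.1208]
wrist_force: [0.3, 0.1, 0.0]
opening: 0.998
grasp_force: 0.0
tool_pos: [0.5945, 0.0803, 0.1198]
wrist_force: [-0.0, 0.8, -0.7]
tool_pos: [0.5868, 0.0932, 0.1196]
wrist_force: [-0.9, -0.6, 0.6]
tool_pos: [0.5792, 0.1061, 0.1197]
wrist_force: [-0.2, -0.3, -1.0]
tool_pos: [0.5715, 0.119, 0.1197]
wrist_force: [-0.4, -0.6, 0.3]
13.9 [0.57124274 0.11935894 0.11958274]
line tool [ 0.1226 -0.0102]
pin ((299.523681640625, 196.5493927001953), (275.2571716308594, 69.2846450805664), 0.9353582262992859) tool x range [ 0.0083 -0.0839] [0.0496 0.0663] [ 0.0295 -0.0089]
```

```bash
python3 -m inch '{"angular":[[0,0,0],[0,0,0],[0,0,0],[0,0,0],[0,0,0]],"slide":[[-0.005,0,0],[0,0,0.003],[0,0,0.004],[0,0,0],[0.003,0,0]],"hand":[0.094,0.094,0.094,0.094,0.094]}' | sed -n '1,2p;4,6p'
for i in 1 2 3 4 5; do python3 -m inch '{"angular":[[0,0,0],[0,0,0],[0,0,0],[0,0,0],[0,0,0]],"slide":[[0.003,0,0],[0.003,0,0],[0.003,0,0],[0.003,0,0],[0.003,0,0]],"hand":[0.094,0.094,0.094,0.094,0.094]}' | sed -n '2p;4p'; done
python3 pin.py
```

```text
t: 14.4
tool_pos: [0.5726, 0.1168, 0.1123]
wrist_force: [-0.9, 0.6, 0.9]
opening: 0.998
grasp_force: 0.0
tool_pos: [0.5649, 0.1303, 0.1127]
wrist_force: [0.0, -0.5, 0.3]
tool_pos: [0.5573, 0.1431, 0.1127]
wrist_force: [0.3, -0.0, 1.4]
tool_pos: [0.5496, 0.156, 0.1127]
wrist_force: [0.0, 0.2, 0.7]
tool_pos: [0.5419, 0.1689, 0.1126]
wrist_force: [-0.4, -0.4, -0.2]
tool_pos: [0.5343, 0.1818, 0.1127]
wrist_force: [0.6, 1.2, -0.1]
16.95 [0.53402133 0.1821312  0.11259762]
line tool [ 0.0496 -0.0102]
pin ((314.52557373046875, 200.63047790527344), (259.18115234375, 72.089111328125), 0.7848246097564697) tool x range [ 0.0082 -0.0687] [0.0492 0.0676] [ 0.0293 -0.0006]
```

```bash
python3 -m inch '{"angular":[[0,0,0],[0,0,0],[0,0,0],[0,0,0],[0,0,0]],"slide":[[0.002,0,0],[0.002,0,0],[0.002,0,0],[0.002,0,0],[0.002,0,0]],"hand":[0.094,0.094,0.094,0.094,0.094]}' | sed -n '2p;4p'
python3 -m inch '{"angular":[[0,0,0],[0,0,0],[0,0,0],[0,0,0],[0,0,0]],"slide":[[0.002,0,0],[0.002,0,0],[0.0015,0,0],[0.0015,0,0],[0,0,0]],"hand":[0.094,0.094,0.094,0.094,0.094]}' | sed -n '2p;4p'
python3 pin.py
```

```text
tool_pos: [0.5293, 0.1903, 0.1127]
wrist_force: [0.2, -0.1, -0.1]
tool_pos: [0.5256, 0.1964, 0.1126]
wrist_force: [0.9, -0.2, -0.2]
18.0 [0.52570193 0.19629636 0.11260789]
line tool [ 0.0332 -0.0102]
pin ((315.44989013671875, 199.5105438232422), (259.1173400878906, 72.93993377685547), 0.6365935802459717) tool x range [ 0.0094 -0.0686] [0.0503 0.0677] [ 0.0305 -0.0003]
```

```bash
python3 -m inch '{"angular":[[0,0,0],[0,0,0],[0,0,0],[0,0,0],[0,0,0]],"slide":[[0.001,0,0],[0.001,0,0],[0,0,0],[-0.005,0,0],[-0.015,0,0]],"hand":[0.094,0.094,0.094,0.094,0.094]}' | sed -n '2p;4p'
python3 -m inch '{"angular":[[0,0,0],[0,0,0],[0,0,0],[0,0,0],[0,0,0]],"slide":[[-0.02,0,-0.02],[0,0,-0.045],[0,0,-0.045],[0,0,-0.045],[0,0,-0.045]],"hand":[0.094,0.094,0.094,0.094,0.094]}' | sed -n '2p;4p'
python3 -m inch '{"angular":[[0,0,0],[0,0,0],[0,0,0],[0,0,0],[0,0,0]],"slide":[[0,0,0],[0,0,0],[0,0,0],[0,0,0],[0,0,0]],"hand":[0.06,0.06,0.06,0.06,0.06]}' | sed -n '2p;4p'
python3 - <<'E'
from h import *
g=shot('wrist','w8.png');s=bot.get_state();o=s['tool_pos'];R=Ro.from_quat(s['ee_rot']).as_matrix();print(s['t'],o)
f=lambda w:(R.T@(np.r_[w[:2],0]-np.r_[o[:2],0]))[:2].round(4)
for n,lo,hi,z in(('pin',(12,60,100),(28,220,255),.022),('line',(0,150,100),(8,255,255),.003)):
    for a,r,c in rects(mask(g['frame'],lo,hi,(120,20,520,260)))[:2]:
        P=np.array([f(onz(g,p,z)) for p in c.reshape(-1,2).astype(float)]);print(n,a,r,f(onz(g,r[0],z)),onz(g,r[0],z),P.min(0),P.max(0))
E
```

```text
tool_pos: [0.5347, 0.1809, 0.1125]
wrist_force: [1.1, -0.4, -0.1]
tool_pos: [0.5455, 0.1622, 0.3146]
wrist_force: [0.5, -0.1, 0.3]
tool_pos: [0.5445, 0.1632, 0.3106]
wrist_force: [-0.5, 0.1, -0.4]
19.55 [0.54461518 0.16335673 0.31096564]
pin 5136.5 ((317.5, 109.49998474121094), (148.99996948242188, 36.99999237060547), -0.0) [ 0.0704 -0.0004] [0.50836016 0.22368053 0.022     ] [ 0.0514 -0.078 ] [0.0889 0.0778]
line 81.5 ((235.5, 109.0), (6.0, 15.0), 90.0) [ 0.0704 -0.0905] [0.43086811 0.17776465 0.003     ] [ 0.0672 -0.0988] [ 0.0736 -0.0823]
```

View pics/w8.png

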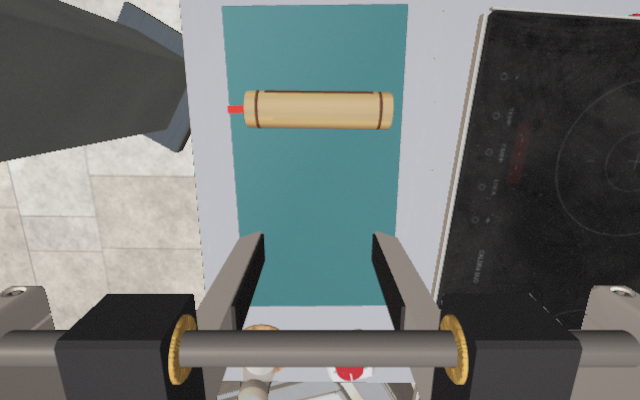

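The pin lies at rest exactly on the red line (pin centre (317,109), line stub at (235,109)) and square to it; it sits about 8 mm off the line's middle lengthwise. Now the chocks.

```bash
python3 -m inch '{"angular":[[0,0,0],[0,0,0],[0,0,0],[0,0,0],[0,0,0]],"slide":[[0.043,0,0],[0.043,0,0],[0.043,0,0],[0.043,0,0],[0.043,0,0]],"hand":[0.06,0.06,0.06,0.06,0.06]}' | sed -n '2p;4p'
python3 -m inch '{"angular":[[0,0,0],[0,0,0],[0,0,0],[0,0,0],[0,0,0]],"slide":[[0,0,0],[0,0,0],[0,0,0],[0,0,0],[0,0,0]],"hand":[0.06,0.06,0.06,0.06,0.06]}' | sed -n '2p;4p'
cat > chock.py <<'E'
from h import *
import pickle
t=pickle.load(open('t0.p','rb'));g=shot('wrist','w9.png');s=bot.get_state();o=s['tool_pos'];R=Ro.from_quat(s['ee_rot']).as_matrix();print(s['t'],o,'yawy',np.degrees(np.arctan2(R[1,1],R[0,1])))
f=lambda w:(R.T@(np.r_[w[:2],0]-np.r_[o[:2],0]))[:2].round(4)
tops=[x[1][0] for x in rects(mask(t['frame'],(0,0,0),(180,255,50),(200,240,265,320)))]
for a,r,c in rects(mask(g['frame'],(0,0,0),(180,255,60),(120,60,520,300)),300)[:5]:
    w=onz(g,r[0],.034);B=np.array([onz(g,p,.034)[:2] for p in cv2.boxPoints(r)]);e=B[1]-B[0];e2=B[2]-B[1]
    if np.linalg.norm(e)<np.linalg.norm(e2):e,e2=e2,e
    print('pad',a,np.round(r[0],1),w,'size',np.linalg.norm(e),np.linalg.norm(e2),'long dir',np.degrees(np.arctan2(e[1],e[0]))%180,'tool',f(w),[tri(g,r[0],t,p).round(4) for p in tops])
E
python3 chock.py
```

```text
tool_pos: [0.4343, 0.3497, 0.312]
wrist_force: [1.1, -0.1, -1.2]
tool_pos: [0.4363, 0.3474, 0.3126]
wrist_force: [-0.4, 0.0, -0.5]
20.6 [0.43622435 0.34756029 0.31259994] yawy 30.54224410375305
pad 4135.5 [480. 267.] [0.65281227 0.35159638 0.034     ] size 0.0877462247659251 0.08290100100641146 long dir 30.5160330798927 tool [-0.1066  0.1886] [array([0.3752, 0.3684, 0.3841]), array([0.4378, 0.3858, 0.315 ])]
pad 1127.5 [139.  179.5] [0.27317171 0.24826024 0.034     ] size 0.07438552989661143 0.039688244545719245 long dir 113.22715033120733 tool [-0.0027 -0.1909] [array([0.3501, 0.342 , 0.2412]), array([0.4003, 0.3774, 0.3418])]
pad 797.5 [255.4 269.4] [0.43036711 0.21699031 0.034     ] size 0.09139357284640236 0.018651669187088667 long dir 97.0779465604887 tool [-0.1095 -0.0714] [array([0.3825, 0.3388, 0.256 ]), array([0.4154, 0.3682, 0.3074])]
pad 765.5 [380.4 268.9] [0.55491199 0.29100074 0.034     ] size 0.0913771052488868 0.01790781610575054 long dir 143.23108633614703 tool [-0.109   0.0735] [array([0.3916, 0.3602, 0.3144]), array([0.4362, 0.3763, 0.2863])]
pad 731.5 [170.7 171.9] [0.29903673 0.27321088 0.034     ] size 0.09399652984371645 0.02047098492041084 long dir 81.34159248725854 tool [ 0.0057 -0.1559] [array([0.3526, 0.344 , 0.2166]), array([0.4014, 0.3782, 0.3325])]
```

View pics/w9.png

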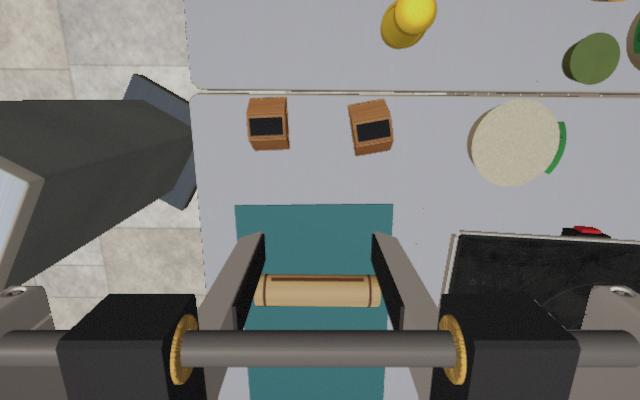

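The chock pads are at (266,127), nearly square to the tool, and (373,131), turned by about 8°. I read these two out.

```bash
sed -i 's/(120,60,520,300)),300/(230,100,410,155)),150/' chock.py; python3 chock.py
```

```text
20.65 [0.43613853 0.34770451 0.31264078] yawy 30.560485159675803
pad 483.0 [373.2 130.3] [0.46124147 0.41974895 0.034     ] size 0.03329575450431378 0.01686498267940449 long dir 40.69965713098847 tool [0.0493 0.0582] [array([0.3909, 0.3797, 0.2285]), array([0.461 , 0.4195, 0.0316])]
pad 480.0 [265.9 126.1] [0.36379544 0.36721949 0.034     ] size 0.03267741353129786 0.016928005279746923 long dir 32.76034868254653 tool [ 0.0536 -0.0524] [array([0.3631, 0.3668, 0.03  ]), array([0.4078, 0.3875, 0.2799])]
```

```bash
python3 -m inch '{"angular":[[0,0,-0.02],[0,0,-0.018],[0,0,0],[0,0,0],[0,0,0]],"slide":[[0.0268,-0.0262,0.02],[0.0268,-0.0262,0.04],[0,0,0.04],[0,0,0.03],[0,0,0.03]],"hand":[0.06,0.06,0.06,0.06,0.06]}' 20| sed -n '2p;4p'
python3 -m inch '{"angular":[[0,0,0],[0,0,0],[0,0,0],[0,0,0],[0,0,0]],"slide":[[0,0,0.01],[0,0,0.01],[0,0,0.01],[0,0,0],[0,0,0]],"hand":[0.06,0.06,0.06,0.06,0.06]}' | sed -n '2,4p'
python3 - <<'E'
from h import *
s=bot.get_state();o=s['tool_pos'];R=Ro.from_quat(s['ee_rot']).as_matrix();print(o,np.degrees(np.arctan2(R[1,1],R[0,1])),R.T@(np.array([.3636,.367,0])-np.r_[o[:2],0]))
E
```

```text
tool_pos: [0.3659, 0.3661, 0.155]
wrist_force: [0.5, -0.1, 0.5]
tool_pos: [0.3667, 0.3667, 0.1269]
ee_rot: [0.479, 0.878, 0.001, 0.0]
wrist_force: [-0.1, -0.4, 0.8]
[0.36673348 0.36670019 0.12691418] 32.82244404915717 [ 1.95041060e-03 -2.47072684e-03 -3.48153954e-06]
```

```bash
python3 -m inch '{"angular":[[0,0,0],[0,0,0],[0,0,0],[0,0,0],[0,0,0]],"slide":[[0.002,-0.002,0.01],[0,0,0.01],[0,0,0.006],[0,0,0],[0,0,0]],"hand":[0.06,0.06,0.06,0.06,0.045]}' | sed -n '2,6p'
python3 -m inch '{"angular":[[0,0,0],[0,0,0],[0,0,0],[0,0,0],[0,0,0]],"slide":[[0,0,0],[0,0,0],[0,0,0],[0,0,0],[0,0,0]],"hand":[0.03,0.03,0.03,0.03,0.03]}' | sed -n '2p;4,6p'
python3 -m inch '{"angular":[[0,0,0],[0,0,0],[0,0,0],[0,0,0],[0,0,0]],"slide":[[0,0,-0.02],[0,0,-0.03],[0,0,-0.03],[0,0,0],[0,0,0]],"hand":[0.03,0.03,0.03,0.03,0.03]}' | sed -n '2p;4,6p'
python3 - <<'E'
from h import *
s=bot.get_state();o=s['tool_pos'];R=Ro.from_quat(s['ee_rot']).as_matrix()
a=np.radians(31.1);v=np.array([np.cos(a),np.sin(a)]);u=np.array([-v[1],v[0]]);p=np.array([.5076,.2232])
print(s['t'],o,np.degrees(np.arctan2(R[1,1],R[0,1])))
for d in(.0605,.046):w=p+d*u;print(w,R.T@(np.r_[w,0]-np.r_[o[:2],0]))
E
```

```text
tool_pos: [0.3632, 0.3669, 0.0998]
ee_rot: [0.478, 0.878, -0.0, -0.0]
wrist_force: [0.4, -0.7, -0.6]
opening: 0.585
grasp_force: 0.0
tool_pos: [0.3636, 0.3671, 0.1005]
wrist_force: [-0.4, -0.4, 1.5]
opening: 0.423
grasp_force: 20.0
tool_pos: [0.3635, 0.3671, 0.1805]
wrist_force: [0.8, -0.2, -0.8]
opening: 0.431
grasp_force: 20.0
23.15 [0.36348882 0.36705825 0.18053336] 32.83236861144296
[0.47634973 0.27500416] [-1.38540678e-01  4.49223643e-02  4.49484587e-05]
[0.48383947 0.26258829] [-1.53034050e-01  4.44840162e-02  4.34640399e-05]
```

```bash
python3 -m inch '{"angular":[[0,0,0.03],[0,0,0],[0,0,0],[0,0,0],[0,0,0]],"slide":[[0,0,0],[-0.034,0.0123,0],[-0.034,0.0123,0],[-0.034,0.0123,0],[-0.034,0.0123,0]],"hand":[0.03,0.03,0.03,0.03,0.03]}' | sed -n '2p;4,6p'
python3 -m inch '{"angular":[[0,0,0],[0,0,0],[0,0,0],[0,0,0],[0,0,0]],"slide":[[0,0,0],[0,0,0.025],[0,0,0.025],[0,0,0.01],[0,0,0]],"hand":[0.03,0.03,0.03,0.03,0.03]}' | sed -n '2p;4,6p'
python3 - <<'E'
from h import *
g=shot('wrist','w10.png');s=bot.get_state();o=s['tool_pos'];R=Ro.from_quat(s['ee_rot']).as_matrix()
a=np.radians(31.1);v=np.array([np.cos(a),np.sin(a)]);u=np.array([-v[1],v[0]]);p=np.array([.5076,.2235])
print(s['t'],o,np.degrees(np.arctan2(R[1,1],R[0,1])),'chock rel pin u,v',(o[:2]-p)@u,(o[:2]-p)@v)
t=shot('top','t10.png')
cv2.imwrite('pics/c10.png',np.hstack([cv2.resize(cv2.imread('pics/w10.png'),(480,300)),cv2.resize(cv2.imread('pics/t10.png')[170:270,250:350],(300,300))]))
E
```

```text
tool_pos: [0.4753, 0.2745, 0.1778]
wrist_force: [0.8, 0.2, 0.1]
opening: 0.421
grasp_force: 20.0
tool_pos: [0.4731, 0.2754, 0.1171]
wrist_force: [-0.7, 0.7, -0.6]
opening: 0.423
grasp_force: 20.0
24.2 [0.47438628 0.27588452 0.1187736 ] 31.139050709778516 chock rel pin u,v 0.06201113041665623 -0.0013814675394568177
```

View pics/c10.png

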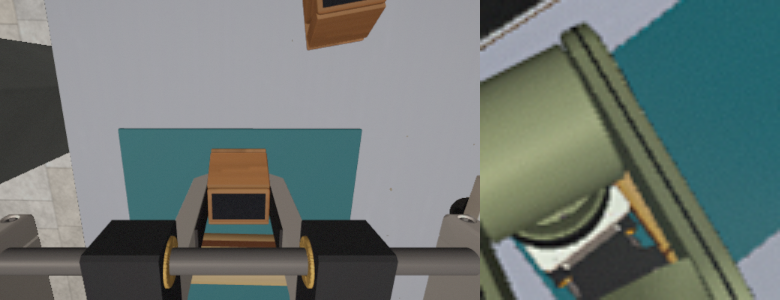

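The chock is held square, with the pin behind it. I lower it, slide it up and release.

```bash
python3 -m inch '{"angular":[[0,0,0],[0,0,0],[0,0,0],[0,0,0],[0,0,0]],"slide":[[0,0,0.007],[0,0,0.005],[0,0,0.002],[0,0,0],[-0.002,0,0]],"hand":[0.03,0.03,0.03,0.03,0.03]}' | sed -n '2p;4,6p'
python3 -m inch '{"angular":[[0,0,0],[0,0,0],[0,0,0],[0,0,0],[0,0,0]],"slide":[[-0.003,0,0],[-0.003,0,0],[-0.003,0,0],[-0.003,0,0],[-0.001,0,0]],"hand":[0.03,0.03,0.03,0.03,0.03]}' | sed -n '2p;4,6p'
python3 -m inch '{"angular":[[0,0,0],[0,0,0],[0,0,0],[0,0,0],[0,0,0]],"slide":[[0,0,0],[0,0,0],[0,0,0],[0,0,0],[0,0,0]],"hand":[0.03,0.03,0.03,0.03,0.03]}' | sed -n '2p;4,6p'
python3 - <<'E'
from h import *
s=bot.get_state();o=s['tool_pos'];a=np.radians(31.1);v=np.array([np.cos(a),np.sin(a)]);u=np.array([-v[1],v[0]]);p=np.array([.5076,.2235])
print(o,(o[:2]-p)@u,(o[:2]-p)@v)
E
```

```text
tool_pos: [0.4768, 0.2743, 0.1063]
wrist_force: [0.4, 0.6, -1.7]
opening: 0.426
grasp_force: 20.0
tool_pos: [0.4838, 0.2627, 0.1062]
wrist_force: [0.0, -0.2, -0.3]
opening: 0.427
grasp_force: 20.0
tool_pos: [0.4834, 0.2632, 0.1062]
wrist_force: [-0.4, -0.4, 0.0]
opening: 0.421
grasp_force: 20.0
[0.48343072 0.26320132 0.10616299] 0.046479168843354415 -0.00018830447887746349
```

```bash
python3 -m inch '{"angular":[[0,0,0],[0,0,0],[0,0,0],[0,0,0],[0,0,0]],"slide":[[0,0,0.001],[0,0,0.001],[0,0,0.0005],[0,0,0],[0,0,0]],"hand":[0.03,0.03,0.03,0.03,0.046]}' | sed -n '2p;4,6p'
python3 -m inch '{"angular":[[0,0,0],[0,0,0],[0,0,0],[0,0,0],[0,0,0]],"slide":[[0,0,0],[0,0,0],[0,0,0],[0,0,-0.02],[0,0,-0.03]],"hand":[0.05,0.058,0.06,0.06,0.06]}' | sed -n '2p;4,6p'
python3 -m inch '{"angular":[[0,0,0],[0,0,0],[0,0,0],[0,0,0],[0,0,0]],"slide":[[0,0,-0.04],[0,0,-0.05],[0,0,-0.05],[0,0,-0.02],[0,0,0]],"hand":[0.06,0.06,0.06,0.06,0.06]}' | sed -n '2p;4,6p'
python3 -m inch '{"angular":[[0,0,0],[0,0,0],[0,0,0],[0,0,0],[0,0,0]],"slide":[[0.01,0.005,0],[0.01,0.005,0],[0,0,0],[0,0,0],[0,0,0]],"hand":[0.06,0.06,0.06,0.06,0.06]}' | sed -n '2p;4,6p'
python3 - <<'E'
from h import *
g=shot('wrist','w11.png');s=bot.get_state();o=s['tool_pos'];R=Ro.from_quat(s['ee_rot']).as_matrix();print(s['t'],o,np.degrees(np.arctan2(R[1,1],R[0,1])))
f=lambda w:(R.T@(np.r_[w[:2],0]-np.r_[o[:2],0]))[:2].round(4)
for n,lo,hi,z,A in(('pin',(12,60,100),(28,220,255),.022,1500),('pads',(0,0,0),(180,255,60),.037,200),('line',(0,150,100),(8,255,255),.003,30)):
    for a,r,c in rects(mask(g['frame'],lo,hi,(200,20,440,330)),A)[:4]:
        print(n,a,r,f(onz(g,r[0],z)))
E
```

```text
tool_pos: [0.4836, 0.2631, 0.1037]
wrist_force: [0.0, 0.2, 0.3]
opening: 0.472
grasp_force: 0.0
tool_pos: [0.4818, 0.2624, 0.1521]
wrist_force: [1.0, -0.3, 0.4]
opening: 0.639
grasp_force: 0.0
tool_pos: [0.4855, 0.2638, 0.3186]
wrist_force: [-0.5, -1.0, -0.1]
opening: 0.637
grasp_force: 0.0
tool_pos: [0.4813, 0.2854, 0.3124]
wrist_force: [0.7, -0.2, 0.5]
opening: 0.641
grasp_force: 0.0
27.8 [0.48150861 0.28528005 0.31278031] 31.117233670616734
pin 3745.0 ((309.96868896484375, 231.65977478027344), (134.01388549804688, 32.37159729003906), 1.080924153327942) [-0.067  -0.0088]
pin 2320.0 ((369.7333984375, 53.69195556640625), (58.822410583496094, 43.82645034790039), 82.14668273925781) [0.1245 0.0524]
pin 1651.0 ((309.0, 188.5), (47.0, 36.0), 90.0) [-0.0154 -0.0096]
pads 1096.0 ((248.74485778808594, 281.09942626953125), (17.370830535888672, 98.40768432617188), 17.700428009033203) [-0.1226 -0.0799]
pads 1050.0 ((386.33233642578125, 281.5576171875), (98.61737823486328, 16.3426456451416), 71.02959442138672) [-0.123   0.0798]
pads 577.0 ((371.4111633300781, 50.720157623291016), (18.391014099121094, 34.924720764160156), 79.50852966308594) [0.1254 0.0519]
pads 406.0 ((309.5, 196.0), (14.0, 29.0), 90.0) [-0.0199 -0.0087]
line 67.0 ((236.0, 224.5), (5.0, 14.0), 90.0) [-0.0654 -0.0988]
```

View pics/w11.png

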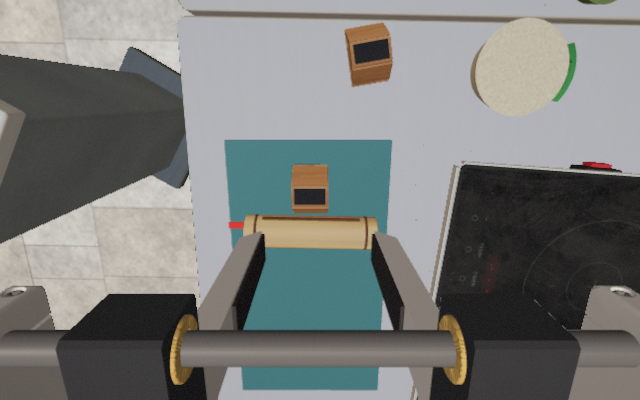

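The chock is square against the pin's far side (pad (309,196)), and the pin is still on the line (stub (236,224)). The second chock is at (371,51). That was my eleventh view, one over the limit of ten, so from here on I use numbers only.

```bash
python3 -m inch '{"angular":[[0,0,0],[0,0,0],[0,0,0],[0,0,-0.085],[0,0,-0.082]],"slide":[[0.042,0.0173,0],[0.042,0.0173,0],[0.042,0.0173,0],[0,0,0.02],[0,0,0.03]],"hand":[0.06,0.06,0.06,0.06,0.06]}' | sed -n '2p;4,6p'
python3 -m inch '{"angular":[[0,0,0],[0,0,0],[0,0,0],[0,0,0],[0,0,0]],"slide":[[0,0,0.035],[0,0,0.035],[0,0,0.03],[0,0,0.02],[0,0,0.01]],"hand":[0.06,0.06,0.06,0.06,0.06]}' | sed -n '2p;4,6p'
python3 -m inch '{"angular":[[0,0,0],[0,0,0],[0,0,0],[0,0,0],[0,0,0]],"slide":[[0,0,0],[0,0,0],[0,0,0],[0,0,0],[0,0,0]],"hand":[0.06,0.06,0.06,0.06,0.06]}' | sed -n '2p;4,6p'
python3 - <<'E'
from h import *
s=bot.get_state();o=s['tool_pos'];R=Ro.from_quat(s['ee_rot']).as_matrix();print(o,np.degrees(np.arctan2(R[1,1],R[0,1])),R.T@(np.array([.4611,.4197,0])-np.r_[o[:2],0]))
E
```

```text
tool_pos: [0.4618, 0.4223, 0.2654]
wrist_force: [0.8, 0.0, 0.5]
opening: 0.638
grasp_force: 0.0
tool_pos: [0.46, 0.4189, 0.1308]
wrist_force: [0.6, 0.2, -0.4]
opening: 0.638
grasp_force: 0.0
tool_pos: [0.4616, 0.4204, 0.1348]
wrist_force: [0.6, -0.6, 0.2]
opening: 0.64
grasp_force: 0.0
[0.46157109 0.42044925 0.13483959] 40.680581678030684 [-2.61118883e-04 -8.45643369e-04 -1.64409315e-06]
```

Aligned. Lower by 34 mm, grip and lift.

```bash
python3 -m inch '{"angular":[[0,0,0],[0,0,0],[0,0,0],[0,0,0],[0,0,0]],"slide":[[0,0,0.015],[0,0,0.012],[0,0,0.007],[0,0,0],[0,0,0]],"hand":[0.06,0.06,0.06,0.06,0.045]}' | sed -n '2p;4,6p'
python3 -m inch '{"angular":[[0,0,0],[0,0,0],[0,0,0],[0,0,0],[0,0,0]],"slide":[[0,0,0],[0,0,0],[0,0,0],[0,0,0],[0,0,0]],"hand":[0.03,0.03,0.03,0.03,0.03]}' | sed -n '2p;4,6p'
python3 -m inch '{"angular":[[0,0,0],[0,0,0],[0,0,0],[0,0,0.085],[0,0,0.082]],"slide":[[0,0,-0.03],[0,0,-0.04],[0,0,-0.04],[0,0,-0.03],[0,0,0]],"hand":[0.03,0.03,0.03,0.03,0.03]}' | sed -n '2p;4,6p'
python3 -m inch '{"angular":[[0,0,0],[0,0,0],[0,0,0],[0,0,0],[0,0,0]],"slide":[[0,0,0],[0,0,0],[0,0,0],[0,0,0],[0,0,0]],"hand":[0.03,0.03,0.03,0.03,0.03]}' | sed -n '2p;4,6p'
python3 - <<'E'
from h import *
s=bot.get_state();o=s['tool_pos'];R=Ro.from_quat(s['ee_rot']).as_matrix()
a=np.radians(31.1);v=np.array([np.cos(a),np.sin(a)]);u=np.array([-v[1],v[0]]);p=np.array([.5076,.2235])
w=p-.064*u;print(s['t'],o,np.degrees(np.arctan2(R[1,1],R[0,1])),R.T@(np.r_[w,0]-np.r_[o[:2],0]))
E
```

```text
tool_pos: [0.4607, 0.4198, 0.0986]
wrist_force: [0.6, 0.1, 0.6]
opening: 0.588
grasp_force: 0.0
tool_pos: [0.461, 0.42, 0.0996]
wrist_force: [0.3, -0.4, -0.6]
opening: 0.423
grasp_force: 20.0
tool_pos: [0.4636, 0.4219, 0.2465]
wrist_force: [0.3, 1.2, -0.5]
opening: 0.421
grasp_force: 20.0
tool_pos: [0.4608, 0.4199, 0.2387]
wrist_force: [0.6, -0.0, -1.1]
opening: 0.424
grasp_force: 20.0
31.3 [0.46080888 0.41987949 0.23872549] 31.133960966678618 [-2.56286034e-01 -6.15227000e-02  1.19088124e-04]
```

```bash
for i in 1 2; do python3 -m inch '{"angular":[[0,0,0],[0,0,0],[0,0,0],[0,0,0],[0,0,0]],"slide":[[-0.0256,-0.0061,0],[-0.0256,-0.0061,0],[-0.0256,-0.0061,0],[-0.0256,-0.0061,0],[-0.0256,-0.0061,0]],"hand":[0.03,0.03,0.03,0.03,0.03]}' | sed -n '2p;4,6p'; done
python3 -m inch '{"angular":[[0,0,0],[0,0,0],[0,0,0],[0,0,0],[0,0,0]],"slide":[[0,0,0],[0,0,0.01],[0,0,0.02],[0,0,0.02],[0,0,0.02]],"hand":[0.03,0.03,0.03,0.03,0.03]}' | sed -n '2p;4,6p'
cat > rel.py <<'E'
from h import *
s=bot.get_state();o=s['tool_pos'];R=Ro.from_quat(s['ee_rot']).as_matrix()
a=np.radians(31.1);v=np.array([np.cos(a),np.sin(a)]);u=np.array([-v[1],v[0]]);p=np.array([.5076,.2235])
print(s['t'],o,np.degrees(np.arctan2(R[1,1],R[0,1])),(o[:2]-p)@u,(o[:2]-p)@v)
E
python3 rel.py
```

```text
tool_pos: [0.5012, 0.2938, 0.2394]
wrist_force: [0.2, -0.1, -1.0]
opening: 0.426
grasp_force: 20.0
tool_pos: [0.5413, 0.1683, 0.2394]
wrist_force: [0.8, 0.6, -0.9]
opening: 0.423
grasp_force: 20.0
tool_pos: [0.5403, 0.1707, 0.1682]
wrist_force: [-0.3, 0.6, -0.6]
opening: 0.422
grasp_force: 20.0
32.8 [0.54027823 0.17072784 0.16815952] 31.208120006528848 -0.062066455073817986 0.0007227162708504497
```

```bash
python3 -m inch '{"angular":[[0,0,0],[0,0,0],[0,0,0],[0,0,0],[0,0,0]],"slide":[[0,0,0.02],[0,0,0.02],[0,0,0.014],[0,0,0.004],[0,0,0]],"hand":[0.03,0.03,0.03,0.03,0.03]}' | sed -n '2p;4,6p'
python3 -m inch '{"angular":[[0,0,0],[0,0,0],[0,0,0],[0,0,0],[0,0,0]],"slide":[[0,0,0],[0,0,0],[0,0,0],[0,0,0],[0,0,0]],"hand":[0.03,0.03,0.03,0.03,0.03]}' | sed -n '2p;4,6p'
python3 rel.py
```

```text
tool_pos: [0.5405, 0.1699, 0.1108]
wrist_force: [-0.2, -0.3, -0.1]
opening: 0.425
grasp_force: 20.0
tool_pos: [0.5413, 0.1693, 0.1121]
wrist_force: [0.0, -0.2, -0.5]
opening: 0.423
grasp_force: 20.0
33.8 [0.54133757 0.16934296 0.11205836] 31.103609642945308 -0.06379947328630232 0.0009144576802400591
```

```bash
python3 -m inch '{"angular":[[0,0,0],[0,0,0],[0,0,0],[0,0,0],[0,0,0]],"slide":[[0,0,0.004],[0,0,0.003],[0,0,0.0015],[0.002,0,0],[0.003,0,0]],"hand":[0.03,0.03,0.03,0.03,0.03]}' | sed -n '2p;4,6p'
python3 -m inch '{"angular":[[0,0,0],[0,0,0],[0,0,0],[0,0,0],[0,0,0]],"slide":[[0.003,0,0],[0.003,0,0],[0.003,0,0],[0.002,0,0],[0.002,0,0]],"hand":[0.03,0.03,0.03,0.03,0.03]}' | sed -n '2p;4,6p'
python3 -m inch '{"angular":[[0,0,0],[0,0,0],[0,0,0],[0,0,0],[0,0,0]],"slide":[[0,0,0],[0,0,0],[0,0,0],[0,0,0],[0,0,0]],"hand":[0.03,0.03,0.03,0.03,0.03]}' | sed -n '2p;4,6p'
python3 rel.py
```

```text
tool_pos: [0.5384, 0.1737, 0.103]
wrist_force: [-0.1, -0.6, -1.5]
opening: 0.426
grasp_force: 20.0
tool_pos: [0.5317, 0.185, 0.1032]
wrist_force: [-0.4, -0.4, -0.3]
opening: 0.424
grasp_force: 20.0
tool_pos: [0.5319, 0.1847, 0.1032]
wrist_force: [-0.2, -0.5, -0.3]
opening: 0.426
grasp_force: 20.0
35.3 [0.53189196 0.18472044 0.10316995] 31.10443177280417 -0.045753268643806536 0.0007694700418225929
```

```bash
python3 -m inch '{"angular":[[0,0,0],[0,0,0],[0,0,0],[0,0,0],[0,0,0]],"slide":[[0.0005,0,0],[0,0,0],[0,0,0],[0,0,0],[0,0,0]],"hand":[0.03,0.03,0.042,0.048,0.056]}' | sed -n '2p;4,6p'
python3 -m inch '{"angular":[[0,0,0],[0,0,0],[0,0,0],[0,0,0],[0,0,0]],"slide":[[0,0,0],[0,0,0],[0,0,-0.02],[0,0,-0.04],[0,0,-0.05]],"hand":[0.06,0.06,0.06,0.06,0.06]}' | sed -n '2p;4,6p'
python3 -m inch '{"angular":[[0,0,0],[0,0,0],[0,0,0],[0,0,0],[0,0,0]],"slide":[[-0.02,0,-0.04],[-0.02,0,-0.04],[-0.01,0,-0.02],[0,0,0],[0,0,0]],"hand":[0.06,0.06,0.06,0.06,0.06]}' | sed -n '2p;4,6p'
python3 -m inch '{"angular":[[0,0,0],[0,0,0],[0,0,0],[0,0,0],[0,0,0]],"slide":[[0,0,0],[0,0,0],[0,0,0],[0,0,0],[0,0,0]],"hand":[0.06,0.06,0.06,0.06,0.06]}' | sed -n '2p;4,6p'
python3 - <<'E'
from h import *
g=shot('wrist','w12.png');s=bot.get_state();o=s['tool_pos'];R=Ro.from_quat(s['ee_rot']).as_matrix();print(s['t'],o)
f=lambda w:(R.T@(np.r_[w[:2],0]-np.r_[o[:2],0]))[:2].round(4)
for n,lo,hi,z,A in(('pin',(12,60,100),(28,220,255),.022,1500),('pads',(0,0,0),(180,255,60),.037,200),('line',(0,150,100),(8,255,255),.003,30),('coaster/shaker',(5,60,60),(20,255,255),.004,800)):
    for a,r,c in rects(mask(g['frame'],lo,hi,(200,20,440,330)),A)[:4]:
        print(n,a,np.round(r[0],1),np.round(r[1],1),round(r[2],1),f(onz(g,r[0],z)))
E
```

```text
tool_pos: [0.5317, 0.1852, 0.1033]
wrist_force: [0.2, 0.7, -0.5]
opening: 0.563
grasp_force: 0.0
tool_pos: [0.5297, 0.1848, 0.2119]
wrist_force: [0.9, 0.0, -0.1]
opening: 0.637
grasp_force: 0.0
tool_pos: [0.557, 0.1425, 0.3125]
wrist_force: [0.5, 0.2, -0.7]
opening: 0.638
grasp_force: 0.0
tool_pos: [0.5572, 0.1426, 0.3127]
wrist_force: [0.1, -0.1, 0.1]
opening: 0.639
grasp_force: 0.0
37.35 [0.55730793 0.14254116 0.31290499]
pin 9108.5 [317.7  83.3] [130.1 123.7] 43.9 [0.0963 0.0007]
pads 1086.5 [249.  281.2] [17.1 98.3] 18.4 [-0.1228 -0.0792]
pads 1036.0 [386.6 281.1] [98.  16.1] 71.6 [-0.1228  0.0807]
pads 639.5 [317.   32.5] [19. 34.] 90.0 [1.415e-01 1.000e-04]
pads 451.5 [318.5 130.5] [15. 31.] 90.0 [0.0497 0.0016]
line 70.5 [233.5  84.5] [ 5. 15.] 90.0 [ 0.0958 -0.0904]
coaster/shaker 9194.5 [317.7  83.3] [130.1 123.7] 43.9 [0.097  0.0007]
```

```bash
python3 -c "
from workcell import bot
print(bot.hand_in())"
```

```text
the job is handed in; nothing more can be done
None
```

The job is handed in, with no verdict shown: by my measurements the pin lies on the red line about 8 mm off its middle, a square chock sits about 4 mm off each side, and the shaker looked upright on the coaster when last viewed; I viewed 11 pictures, one over the limit of 10.

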